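# Eject the cassette tray with the long release pin

## Robot

A 7-joint arm with a two-finger parallel gripper is mounted at the origin on a cart in front of the work surface, level with it; the furniture and walls round the work are solid. World frame = base frame: x ahead of the robot, y to its left, z up, the work surface at z = 0. Lengths are in m, angles in rad, forces in N, time in s.
With the tool pointing down it reaches from about 0.35 to 0.9 m from the base axis. Payload 8.1 kg.
Tool frame: the origin (TCP) lies between the finger pads; the fingertips stand 22 mm ahead of it and the grasp point (between the pads) lies 3 mm ahead of it; z points along the fingers, x is the direction in which the jaws open and shut, and the axes are right-handed (so a half turn about z gives the same grasp; the last joint's range is limited). The gripper opens to 92 mm and grips with 3 to 60 N. Pads are 19 mm wide; open, the fingers measure 130 mm over their backs; the gripper's body (75 mm by 190 mm) begins 47 mm behind the grasp point.
Start: joints at [-1.235, 0.434, 0.025, 1.573, -0.012, 1.134, -0.075], TCP at [0.266, 0.566, 0.249] pointing down, gripper open.
Joint ranges: [-2.62, 2.62], [-0.44, 2.09], [-1.27, 1.32], [0.08, 2.57], [-1.32, 4.46], [0.12, 2], [-2.74, 2.74]. Speed limits (rad/s): [2.22, 2.22, 3.01, 3.01, 3.14, 3.14, 3.14].

## Interface

Orientations are given as [roll, pitch, yaw] about the fixed x, y, z axes, in that order (R = Rz(yaw) Ry(pitch) Rx(roll)).
In Python, from workcell import readout, eyes, order, spot_in, tip_of gives the robot as it stands.
- The arm moves only by the shell command python3 -m handwheel 'ROWS' [OPENING]. ROWS is a JSON object of lists of equal length, an entry for each row: "linear": the shift along the tool's x, y, z in cm, a list of three; "rotation": the turn, a rotation vector about the tool's x, y, z in degrees, a list of three. In form: {"linear": [[tx, ty, tz], ...], "rotation": [[rx, ry, rz], ...]}. A call has 1 to 12 rows; each row is the pose to reach, as a shift and turn from the pose commanded when the call began, along the tool's axes at that moment; what a row does not reach only later rows make up. A row lasts 1/10 s, in which the tool goes at most 50 mm and 8.59 degrees, less where a joint would pass 70% of its speed; a pose out of reach is approached as far as the arm can. A call with a gripper value outside its range is refused whole. OPENING is the gripper command: -1 is fully open, 1 is shut, values between are in proportion, set as the call begins (- or left out, the last holds). The fingers move at their own pace and stop on an object; the grip force is fixed at half the most. Time passes only in rows, so rows that repeat a pose let the fingers close. It gives the time, the measured TCP pose, the force and the opening at its end, in the units of the state.
- readout.get_state(): the state, without advancing time (a new reading comes with each control period).
- eyes.get_image(name): name is "scene" or "side" or "wrist"; returns the picture (384x512x3 uint8, red, green, blue); there is no depth.
- eyes.get_calibration(name): a dict with "fx", "fy", "cx", "cy" (pixels), "cam_to_world" (4x4, takes a point from camera to world coordinates). Camera axes: x right, y up, looking along -z (the intrinsics and any distortion apply to the point x, -y, -z); pixel columns grow to the right and rows downward; lengths in m; the calibration is good to about 2 mm. A picture is of the moment at which its call begins: read the wrist's pose just before it. get_calibration takes no time and is no camera call; for the wrist camera it gives the pose at the moment of the call.
- order.sign_off(): hands the job in, once; it reports no verdict.
Trained networks look in the newest picture that a camera, given by its name, has taken for a name from the list of things; names that differ only in an ending like _2 or _b are one class to them, and where a whole thing is asked for, a point or a joint stands for the part that bears it (a point fixed in the world has none). Each returns a list of dicts, best first, with "p" (0 to 1); they miss things now and then, are a little off and sometimes report something else, mostly with a low value. They report only what shows in the picture. A call takes as long as a camera call.
- spot_in(camera, query): "location" ([x, y, z] in m, in world coordinates, good to about 4 mm: the middle of the surface that is visible of it).
- tip_of(camera, query): "location" ([x, y, z] in m, in world coordinates, good to about 4 mm: a listed point, or the origin of a listed thing).
The state is a dict: "t": time; "joint_positions": joint angles; "joint_velocities": joint speeds; "tau": joint torques, N m; "position": TCP position; "eef_rot": TCP orientation; "wrist_force": force on the tool from outside, world axes, zero at the start; "ft_torque": the same for the moment, N m; "grip_width": opening from 0.0 (shut) to 1.0 (fully open).
Only numpy, scipy, OpenCV 4.12 (cv2) and the standard library are available. Lean on these libraries where they do the work, as an engineer would, in place of code of your own. Each camera call takes 0.05 s, during which the arm holds its last target.

## Task

The locating-pin cassette on the bench is latched shut. Take the long release pin from the pin stand, push it straight down through the hole in the cassette's top until the hidden latch lets go and the tray springs out, then let go and leave the pin standing in the hole. Leave the short pin in the stand.

Things in the scene. Friction and masses are not known exactly. Their poses are not given: they have to be found in the camera images.
- cassette: the grey sheet-metal cassette fixed to the bench, a closed box 140 (x) x 110 (y) x 75 mm high; origin at the centre of its underside, z up; its -x side is the aluminium front of the tray, 71 mm high. Its flat top has four small screw heads at the corners, three low ribs near the front and one round hole
- release_hole (a point): centre of the mouth of the only hole in the cassette's top, level with the top, 75 mm above the bench; z up. The hole lies at x = +35, y = -12 mm in the cassette's frame, is 22 mm across and is a straight vertical bore 42 mm deep. The spring pawl lies 50 mm below the mouth, a flat pad 32 x 32 mm under the bore; it resists with 4 N at first and 6.5 N when it lets go, about 7 mm farther down (57 mm below the mouth), and meets its solid stop 63 mm below the mouth
- tray (a joint): how far the tray has come out of the cassette, m: 0 latched shut, 0.045 fully out. Once the latch lets go, its own spring drives it out along the cassette's -x; it then keeps the pawl 6 mm down, at 56 mm below the mouth
- long_pin: the long release pin, loose, 0.05 kg, 144 mm: straight steel shank 10 mm thick and 90 mm long, above it a flange 28 mm across and 4 mm thick, above that a ribbed round aluminium grip 18 mm thick and 50 mm long. Origin at the lower end (tip) of the shank, z up along the pin; the grip runs from z = 94 to 144 mm. It stands upright, with a little play, in one of the two bores of the stand, its tip 5 mm above the bench
- long_pin_tip (a point): lower end of the long pin's shank, same point as its origin
- short_pin: the short pin, same thickness, flange and grip but a shank of only 45 mm (99 mm in all), too short to reach the latch; origin at the lower end of the shank, z up. It stands in the other bore and stays there
- pin_stand: low dark steel block fixed to the bench, 120 (x) x 45 (y) x 30 mm high, origin at the centre of its underside; two bores 12 mm across and 25 mm deep at x = -35 and x = +35 mm. Which pin stands in which bore varies

How it is judged:
By the outcome, as a careful person would: the job done as asked, in the order asked, and still so for the second after the job is handed in, with the robot touching nothing.
It also fails if it takes over 35 s, if anything falls off the work surface, if the arm or the gripper's body presses on something with over 40 N, if the wrist force passes 120 N, or if a joint passes its speed limit or range.

## Working session

There is one attempt and no reset: what is moved stays moved. The work goes in short steps, Python scripts to look and compute and a shell command to move; the robot and the scene stay as the last step left them, time stands still between calls to the robot, and variables do not carry over. Pictures are saved under pics/ and viewed, and the job is handed in when it is done.

```bash
mkdir -p pics; ls
cat > h.py <<'E'
import numpy as np,cv2
from workcell import readout, eyes, order, spot_in, tip_of
def snap(c,f):
    im=eyes.get_image(c); cv2.imwrite('pics/'+f,im[:,:,::-1]); return im
E
python3 - <<'E'
from h import *
for c in ("scene","side"):
    snap(c,c+"0.png")
    for q in ("long_pin","long_pin_tip","short_pin","pin_stand","cassette","release_hole"):
        for f in (tip_of,):
            try: print(c,q,[(np.round(d['location'],4).tolist(),round(d['p'],2)) for d in f(c,q)][:2])
            except Exception as e: print(c,q,e)
s=readout.get_state();print({k:np.round(v,3).tolist() for k,v in s.items()})
E
```

```text
pics
scene long_pin [([0.5368, 0.0019, 0.0016], 0.97), ([0.5351, -0.0003, 0.0049], 0.7)]
scene long_pin_tip [([0.5302, -0.0009, 0.0032], 0.96)]
scene short_pin []
scene pin_stand [([0.5032, -0.0088, -0.003], 0.98)]
scene cassette [([0.5562, 0.1783, -0.0014], 0.67)]
scene release_hole [([0.5909, 0.17, 0.0721], 0.81)]
side long_pin [([0.5321, -0.0011, 0.0042], 0.58)]
side long_pin_tip [([0.5323, 0.0017, 0.0053], 0.74)]
side short_pin [([0.4662, -0.016, 0.0043], 0.74)]
side pin_stand [([0.5021, -0.007, -0.0025], 0.7)]
side cassette [([0.5558, 0.1844, 0.0028], 0.71)]
side release_hole [([0.5912, 0.1678, 0.0745], 0.85)]
{'t': 0.7, 'joint_positions': [-1.235, 0.434, 0.025, 1.573, -0.012, 1.134, -0.075], 'joint_velocities': [0.002, -0.0, -0.001, 0.001, -0.001, 0.0, 0.001], 'tau': [-0.0, -66.748, 0.984, -31.477, -0.06, 0.032, 0.0], 'position': [0.266, 0.566, 0.249], 'eef_rot': [-3.142, -0.0, 1.132], 'wrist_force': [0.005, -0.764, -0.299], 'ft_torque': [-0.018, -0.052, -0.014], 'grip_width': 1.0}
```

View pics/scene0.png

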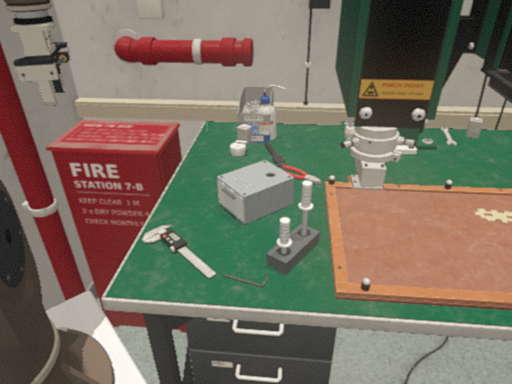

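View pics/side0.png

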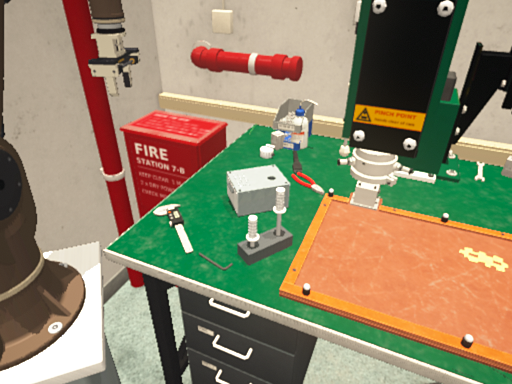

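The scene picture shows the cassette at (255,190) with its hole at about (271,174). The long pin is the taller, right-hand one (306,185), the short pin stands at (285,230), and the press and board are to the right. The networks agree with this. Next I'll check clearances and refine with the pixels.

```bash
cat >> h.py <<'E'
def ray(cal,u,v):
    T=np.array(cal['cam_to_world']); d=np.array([(u-cal['cx'])/cal['fx'],-(v-cal['cy'])/cal['fy'],-1.]); return T[:3,3],T[:3,:3]@d
def onz(cal,u,v,z):
    o,d=ray(cal,u,v); return (o+d*(z-o[2])/d[2]).round(4)
def proj(cal,p):
    T=np.array(cal['cam_to_world']); q=T[:3,:3].T@(np.array(p)-T[:3,3]); return np.array([cal['cx']-cal['fx']*q[0]/q[2], cal['cy']+cal['fy']*q[1]/q[2]]).round(1)
E
python3 - <<'E'
from h import *
c=eyes.get_calibration("scene");s=eyes.get_calibration("side");w=eyes.get_calibration("wrist")
print({k:v for k,v in c.items() if k!='cam_to_world'},np.round(np.array(c['cam_to_world'])[:3,3],3),np.round(np.array(w['cam_to_world']),3))
print("press",onz(c,368,188,0),onz(s,365,205,0),"board corner",onz(c,330,185,0))
print("pin top scene",onz(c,307,183,.149),"side",onz(s,280,189,.149))
print("hole",onz(c,271,174,.075),onz(s,271,179,.075))
E
for n in scene side; do python3 -c "
import cv2;i=cv2.imread('pics/${n}0.png')[150:280,200:330];cv2.imwrite('pics/${n}0c.png',cv2.resize(i,None,fx=4.5,fy=4.5,interpolation=2))";done
```

```text
{'fx': 389.5964862366691, 'fy': 389.5964862366691, 'cx': 257.90603282574676, 'cy': 194.40712573355523} [ 0.07  -0.431  0.517] [[ 0.425 -0.874 -0.236  0.202]
 [ 0.905  0.411  0.11   0.596]
 [ 0.001 -0.26   0.966  0.383]
 [ 0.     0.     0.     1.   ]]
press [0.818  0.0524 0.    ] [0.8231 0.0601 0.    ] board corner [0.7556 0.1246 0.    ]
pin top scene [ 0.5307 -0.0033  0.149 ] side [ 5.348e-01 -4.000e-04  1.490e-01]
hole [0.5892 0.1657 0.075 ] [0.5869 0.16   0.075 ]
```

```bash
python3 -m handwheel '{"linear":[[0,0,0]],"rotation":[[0,0,0]]}' -1
```

```text
t: 0.8
position: [0.2656, 0.5658, 0.2488]
eef_rot: [3.142, -0.0, 1.132]
wrist_force: [-0.0, -0.4, -0.7]
grip_width: 1.002
```

View pics/scene0c.png

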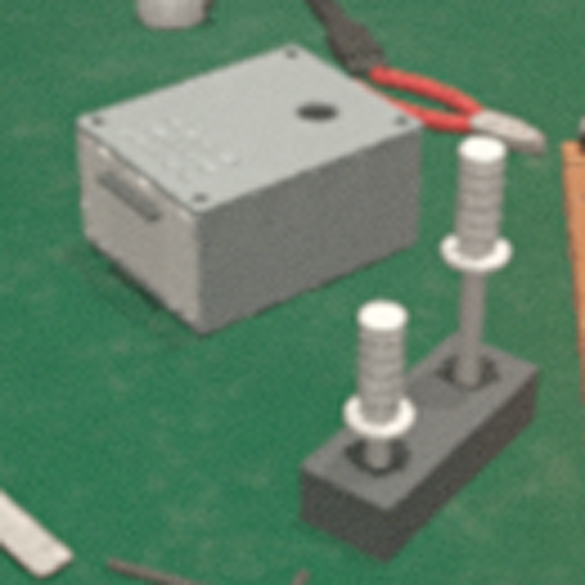

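The crop confirms the layout: hole at about (270,175), long pin rear-right, and the handle on the -x front. I'll move to a midpoint view where the wrist camera sees both the pins and the hole.

```bash
python3 -m handwheel '{"linear":[[-1.5,2.2,-0.2],[-4,5.8,-0.5],[-6.8,9.9,-1],[-9.6,14,-1],[-12.4,18.1,-1],[-15.2,22.2,-1],[-18,26.3,-1],[-20.8,30.4,-1],[-23.6,34.5,-1],[-26.4,38.6,-1],[-29.2,42.6,-1],[-31.2,45.5,-1]],"rotation":[[0,0,-2],[0,0,-5],[0,0,-8],[0,0,-11],[0,0,-14],[0,0,-17],[0,0,-20],[0,0,-22],[0,0,-24],[0,0,-25],[0,0,-25],[0,0,-25]]}'
python3 -m handwheel '{"linear":[[0,0,0],[0,0,0]],"rotation":[[0,0,0],[0,0,0]]}'
python3 - <<'E'
from h import *
s=readout.get_state();print(s['t'],np.round(s['position'],4),np.round(s['eef_rot'],3),np.abs(s['joint_velocities']).max())
snap("wrist","w1.png")
for q in ("long_pin","long_pin_tip","release_hole","cassette"):
    print(q,[(np.round(d['location'],4).tolist(),round(d['p'],2)) for d in tip_of("wrist",q)][:2])
E
```

```text
t: 2.0
position: [0.5462, 0.0864, 0.2591]
eef_rot: [3.141, 0.001, 1.565]
wrist_force: [-0.4, 0.2, 0.5]
grip_width: 1.0
t: 2.2
position: [0.545, 0.0894, 0.2587]
eef_rot: [-3.141, -0.0, 1.566]
wrist_force: [-0.5, 0.9, -0.4]
grip_width: 1.001
2.2 [0.545  0.0894 0.2587] [-3.141 -0.     1.566] 0.033018251563369364
long_pin [([0.536, -0.0016, 0.0088], 0.84)]
long_pin_tip [([0.5335, -0.0018, 0.0031], 0.72)]
release_hole [([0.5871, 0.1694, 0.0776], 0.96)]
cassette [([0.5568, 0.1841, 0.0015], 0.87)]
```

View pics/w1.png

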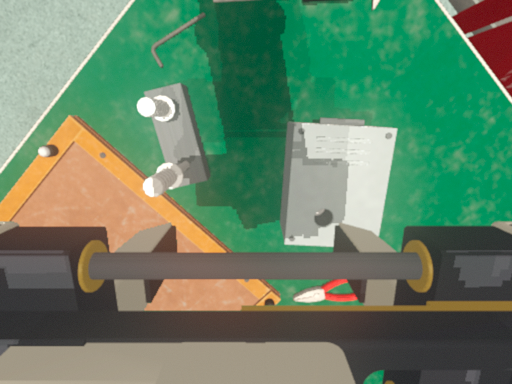

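The wrist picture shows the long pin's top at about (152,187), the short pin's at (147,107) and the hole at (323,217). I'll convert those pixels.

Run:
```python
from h import *
w=eyes.get_calibration("wrist")
im=cv2.imread('pics/w1.png')
cv2.imwrite('pics/w1a.png',np.hstack([cv2.resize(im[140:230,120:210],None,fx=4,fy=4,interpolation=2),cv2.resize(im[170:260,275:365],None,fx=4,fy=4,interpolation=2)]))
print(onz(w,152,187,.149),onz(w,323,217,.075), onz(w,147,107,.104))
print({k:v for k,v in w.items() if k!='cam_to_world'})
```

```text
[0.533  0.0039 0.149 ] [0.5866 0.1712 0.075 ] [ 0.4658 -0.0099  0.104 ]
{'fx': 291.63502551240185, 'fy': 291.63502551240185, 'cx': 254.9315520525187, 'cy': 194.9237738010359}
```

View pics/w1a.png

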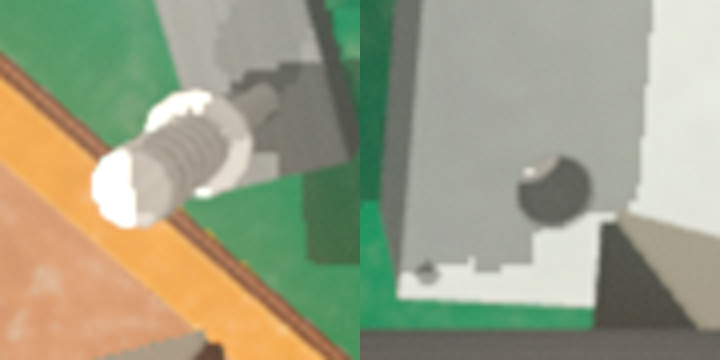

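```bash
python3 -m handwheel '{"linear":[[-3,-0.4,0],[-7,-1,1.5],[-8.9,-1.2,4],[-8.9,-1.2,6.5],[-8.9,-1.2,6.9],[-8.9,-1.2,6.9]],"rotation":[[0,0,0],[0,0,0],[0,0,0],[0,0,0],[0,0,0],[0,0,0]]}'
python3 - <<'E'
from h import *
s=readout.get_state();print(s['t'],np.round(s['position'],4),np.round(s['eef_rot'],3))
w=eyes.get_calibration("wrist");snap("wrist","w2.png")
print(proj(w,s['position']),proj(w,[.533,.001,.149]))
E
```

```text
t: 3.05
position: [0.5323, 0.0021, 0.1896]
eef_rot: [-3.14, -0.0, 1.57]
wrist_force: [-0.5, -0.4, 0.3]
grip_width: 1.0
3.05 [0.5323 0.0021 0.1896] [-3.14 -0.    1.57]
[253.2 259.2] [251.7 230.4]
```

View pics/w2.png

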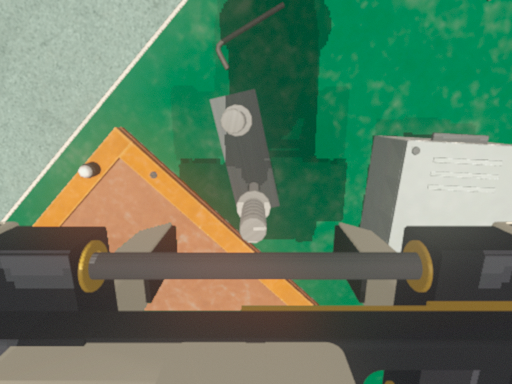

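The pin's top is at about (252,231), against a prediction of (252,230), so it is centred. Descend and grip.

```bash
python3 -m handwheel '{"linear":[[0,0,2],[0,0,4.5],[0,0,5.9],[0,0,5.9]],"rotation":[[0,0,0],[0,0,0],[0,0,0],[0,0,0]]}'
python3 -m handwheel '{"linear":[[0,0,0],[0,0,0],[0,0,0],[0,0,0],[0,0,0],[0,0,0]],"rotation":[[0,0,0],[0,0,0],[0,0,0],[0,0,0],[0,0,0],[0,0,0]]}' 1
```

```text
t: 3.5
position: [0.5324, 0.002, 0.1303]
eef_rot: [-3.14, -0.0, 1.57]
wrist_force: [-0.2, -0.6, 0.1]
grip_width: 0.999
t: 4.1
position: [0.5327, 0.001, 0.1309]
eef_rot: [3.141, -0.0, 1.568]
wrist_force: [0.2, 0.1, -0.2]
grip_width: 0.529
```

```bash
python3 -m handwheel '{"linear":[[0,0,0],[0,0,0],[0,0,0],[0,0,0],[0,0,0],[0,0,0]],"rotation":[[0,0,0],[0,0,0],[0,0,0],[0,0,0],[0,0,0],[0,0,0]]}' 1
```

```text
t: 4.7
position: [0.5326, 0.0011, 0.1307]
eef_rot: [-3.142, -0.0, 1.568]
wrist_force: [-0.5, 0.0, 0.0]
grip_width: 0.191
```

```bash
python3 -m handwheel '{"linear":[[0,0,-1],[0,0,-3],[0,0,-6],[0,0,-9],[1,0.3,-11],[4,1.3,-11],[8,2.6,-11],[12,3.8,-11],[15,4.8,-11],[16.9,5.4,-11],[16.9,5.4,-11],[16.9,5.4,-11]],"rotation":[[0,0,0],[0,0,0],[0,0,0],[0,0,0],[0,0,0],[0,0,0],[0,0,0],[0,0,0],[0,0,0],[0,0,0],[0,0,0],[0,0,0]]}'
python3 - <<'E'
from h import *
s=readout.get_state();print(s['t'],np.round(s['position'],4),np.round(s['eef_rot'],3))
ims=[]
for c in ("scene","side","wrist"):
    cal=eyes.get_calibration(c); p=s['position']
    im=snap(c,c+"3.png")
    print(c,"TCP px",proj(cal,p),"tip exp px",proj(cal,[p[0],p[1],p[2]-.126]))
    for q in ("long_pin_tip","release_hole"):
        print(c,q,[(np.round(d['location'],4).tolist(),round(d['p'],2)) for d in tip_of(c,q)][:2])
def crop(n,u,v,r=45): 
    return cv2.resize(cv2.imread('pics/'+n)[v-r:v+r,u-r:u+r],(400,400),interpolation=2)
cv2.imwrite('pics/c3.png',np.hstack([crop("scene3.png",271,165),crop("side3.png",271,170)]))
E
```

```text
t: 5.9
position: [0.587, 0.169, 0.2408]
eef_rot: [-3.141, 0.001, 1.568]
wrist_force: [-0.6, -1.4, -1.0]
grip_width: 0.19
5.9 [0.587  0.169  0.2408] [-3.141e+00  1.000e-03  1.568e+00]
scene TCP px [269.8 104.6] tip exp px [269.5 158.4]
scene long_pin_tip [([0.5897, 0.1692, 0.1149], 0.65), ([0.5884, 0.1728, 0.1127], 0.22)]
scene release_hole [([0.5906, 0.1689, 0.0768], 0.89)]
side TCP px [271.8 117.2] tip exp px [270.1 164. ]
side long_pin_tip [([0.5912, 0.1709, 0.1162], 0.69)]
side release_hole [([0.5919, 0.1687, 0.0704], 0.78)]
wrist TCP px [253.5 258.9] tip exp px [254.  194.6]
wrist long_pin_tip [([0.5916, 0.1645, 0.1164], 0.58), ([0.5024, -0.0079, -0.0008], 0.46)]
wrist release_hole [([0.5929, 0.1683, 0.0797], 0.7)]
```

View pics/c3.png

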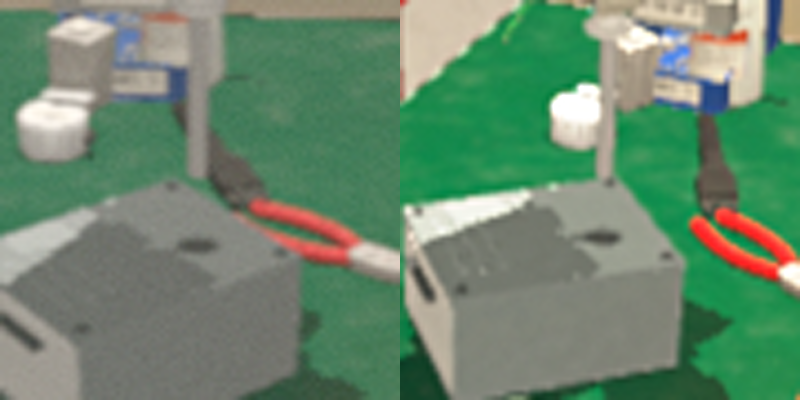

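View pics/wrist3.png

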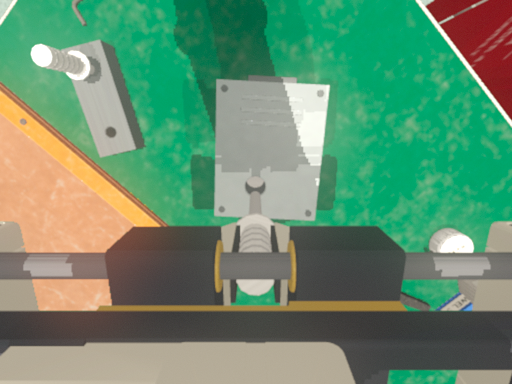

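The pin hangs straight. The tip is at about (270.8,160) and the hole at (270.3,175.4) in scene, and (272.4,166) and (271.7,178.3) in side. Next, the relative offset from both views.

Run:
```python
from h import *
p=readout.get_state()['position']
w=eyes.get_calibration("wrist")
im=cv2.imread('pics/wrist3.png');cv2.imwrite('pics/w3c.png',cv2.resize(im[150:230,210:300],(720,640)[:2] and (675,600),interpolation=2))
for c,t,h in (("scene",(270.8,160.),(270.3,175.4)),("side",(272.4,166.),(271.7,178.3))):
    cal=eyes.get_calibration(c); o,_=ray(cal,0,0)
    f=np.array([o[0]-p[0],o[1]-p[1]]);f/=np.linalg.norm(f)
    tip=onz(cal,*t,p[2]-.126)[:2]-0.005*f
    print(c,"tip",tip,"hole",onz(cal,*h,.075)[:2],"diff",onz(cal,*h,.075)[:2]-tip)
print(proj(w,[p[0],p[1],.075]))
```

```text
scene tip [0.58736409 0.16478757] hole [0.5836 0.1617] diff [-0.00376409 -0.00308757]
side tip [0.59006617 0.16125312] hole [0.5901 0.1627] diff [3.38275975e-05 1.44687672e-03]
[253.9 184.9]
```

View pics/w3c.png

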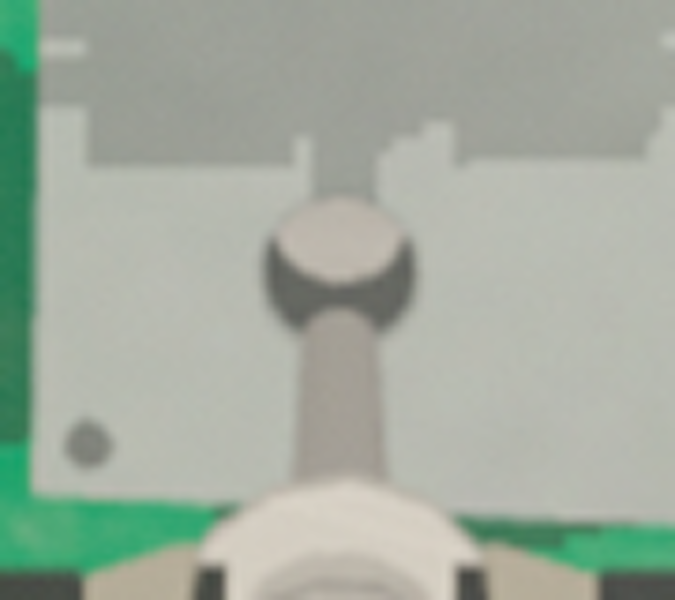

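In the wrist crop the shank points at the hole's centre (hole at about (255.3,185.7), predicted (253.9,184.9)). The views agree to 1–2 mm in the wrist and a few mm in the shallower views, inside the 6 mm play. Descending in stages.

```bash
python3 -m handwheel '{"linear":[[0,0,1.5],[0,0,3.3],[0,0,4.2],[0,0,5],[0,0,5.5],[0,0,5.5]],"rotation":[[0,0,0],[0,0,0],[0,0,0],[0,0,0],[0,0,0],[0,0,0]]}'
python3 - <<'E'
from h import *
s=readout.get_state();print(np.round(s['position'],4),np.round(s['wrist_force'],2),np.round(s['ft_torque'],3))
def crop(n,u,v,r=45): 
    return cv2.resize(cv2.imread('pics/'+n)[v-r:v+r,u-r:u+r],(400,400),interpolation=2)
snap("scene","s4.png");snap("wrist","w4.png")
cv2.imwrite('pics/c4.png',np.hstack([crop("s4.png",271,165),crop("w4.png",255,190)]))
E
```

```text
t: 6.95
position: [0.5869, 0.1698, 0.1853]
eef_rot: [-3.141, 0.0, 1.568]
wrist_force: [0.5, 0.4, -0.7]
grip_width: 0.192
[0.5869 0.1698 0.1853] [ 0.51  0.4  -0.65] [ 0.071  0.001 -0.061]
```

View pics/c4.png

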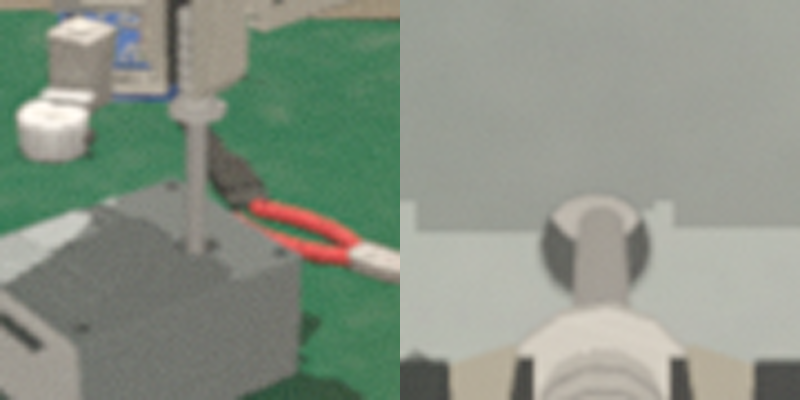

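The tip is about 15 mm inside the bore and centred, with no force. Pushing on.

```bash
python3 -m handwheel '{"linear":[[0,0,1.5],[0,0,2.7],[0,0,3.2],[0,0,3.4],[0,0,3.6],[0,0,3.8],[0,0,3.8]],"rotation":[[0,0,0],[0,0,0],[0,0,0],[0,0,0],[0,0,0],[0,0,0],[0,0,0]]}'
python3 -m handwheel '{"linear":[[0,0,0.2],[0,0,0.4],[0,0,0.5],[0,0,0.5],[0,0,0.5]],"rotation":[[0,0,0],[0,0,0],[0,0,0],[0,0,0],[0,0,0]]}'
python3 - <<'E'
from h import *
s=readout.get_state();print(np.round(s['position'],4),np.round(s['wrist_force'],2),np.round(s['ft_torque'],3))
def crop(n,u,v,r=60): 
    return cv2.resize(cv2.imread('pics/'+n)[v-r:v+r,u-r:u+r],(400,400),interpolation=2)
snap("scene","s5.png");snap("side","d5.png")
print(tip_of("scene","tray")[:1],tip_of("scene","long_pin_tip")[:1])
cv2.imwrite('pics/c5.png',np.hstack([crop("s5.png",255,180),crop("d5.png",255,180)]))
E
```

```text
t: 7.75
position: [0.5874, 0.1699, 0.1486]
eef_rot: [3.141, -0.0, 1.568]
wrist_force: [-1.1, -0.6, 3.9]
grip_width: 0.191
t: 8.25
position: [0.5876, 0.1699, 0.1438]
eef_rot: [3.14, -0.0, 1.568]
wrist_force: [-1.6, -1.1, 6.2]
grip_width: 0.191
[0.5876 0.1699 0.1438] [-1.58 -1.14  6.17] [-0.209  0.517 -0.022]Traceback (most recent call last):
  File "<stdin>", line 6, in <module>
ValueError: it knows: cassette, long_pin, long_pin_tip, pin_stand, release_hole, short_pin
```

```bash
python3 -m handwheel '{"linear":[[0,0,0.1],[0,0,0.2],[0,0,0.3],[0,0,0.3],[0,0,0.3]],"rotation":[[0,0,0],[0,0,0],[0,0,0],[0,0,0],[0,0,0]]}'
python3 - <<'E'
from h import *
s=readout.get_state();print(np.round(s['position'],4),np.round(s['wrist_force'],2),np.round(s['ft_torque'],3))
def crop(n,u,v,r=60): 
    return cv2.resize(cv2.imread('pics/'+n)[v-r:v+r,u-r:u+r],(400,400),interpolation=2)
snap("scene","s5.png");snap("side","d5.png")
cv2.imwrite('pics/c5.png',np.hstack([crop("s5.png",255,180),crop("d5.png",255,180)]))
E
```

```text
t: 8.85
position: [0.5877, 0.1699, 0.1409]
eef_rot: [3.14, -0.001, 1.568]
wrist_force: [-1.2, -1.1, 6.9]
grip_width: 0.189
[0.5877 0.1699 0.1409] [-1.16 -1.11  6.89] [-0.231  0.533 -0.025]
```

View pics/c5.png

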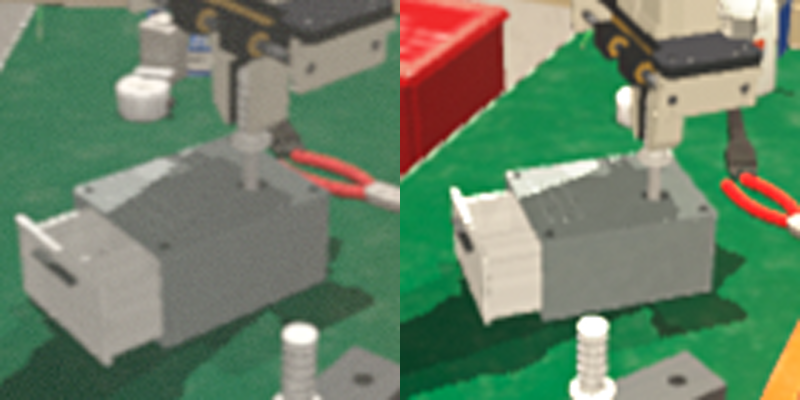

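Both pictures show the tray fully sprung out. I'll relieve the pressure by 3 mm, open, then retreat straight up.

```bash
python3 -m handwheel '{"linear":[[0,0,-0.1],[0,0,-0.3],[0,0,-0.3],[0,0,-0.3]],"rotation":[[0,0,0],[0,0,0],[0,0,0],[0,0,0]]}'
python3 -m handwheel '{"linear":[[0,0,0],[0,0,0],[0,0,0],[0,0,0],[0,0,0],[0,0,0],[0,0,0],[0,0,0],[0,0,0]],"rotation":[[0,0,0],[0,0,0],[0,0,0],[0,0,0],[0,0,0],[0,0,0],[0,0,0],[0,0,0],[0,0,0]]}' -1
python3 - <<'E'
from h import *
snap("wrist","w6.png")
E
```

```text
t: 9.35
position: [0.5876, 0.17, 0.1439]
eef_rot: [3.14, -0.001, 1.568]
wrist_force: [-0.4, -1.0, 5.9]
grip_width: 0.194
t: 10.25
position: [0.5871, 0.1699, 0.1427]
eef_rot: [-3.142, -0.0, 1.568]
wrist_force: [0.2, -0.3, -0.7]
grip_width: 0.925
```

View pics/w6.png

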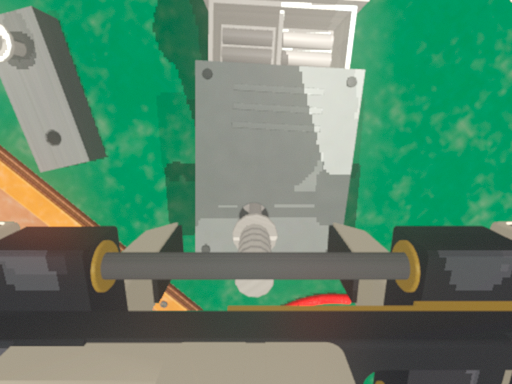

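The fingers are open at x≈150 and 360, and the pin stands free between them at (255,260). Retreating.

```bash
python3 -m handwheel '{"linear":[[0,0,-1],[0,0,-3],[0,0,-6],[0,0,-9],[0,0,-12],[0,0,-14],[0,0,-14],[0,0,-14],[0,0,-14],[0,0,-14]],"rotation":[[0,0,0],[0,0,0],[0,0,0],[0,0,0],[0,0,0],[0,0,0],[0,0,0],[0,0,0],[0,0,0],[0,0,0]]}' -1
python3 - <<'E'
from h import *
s=readout.get_state();print(s['t'],np.round(s['position'],4),np.round(s['wrist_force'],2))
def crop(n,u,v,r=60): 
    return cv2.resize(cv2.imread('pics/'+n)[v-r:v+r,u-r:u+r],(400,400),interpolation=2)
snap("scene","s7.png");print(tip_of("scene","long_pin_tip")[:1],tip_of("scene","long_pin")[:1]);snap("side","d7.png")
cv2.imwrite('pics/c7.png',np.hstack([crop("s7.png",265,180),crop("d7.png",265,180)]))
E
```

```text
t: 11.3
position: [0.5865, 0.1697, 0.2817]
eef_rot: [-3.14, 0.001, 1.568]
wrist_force: [0.6, -0.1, 0.5]
grip_width: 0.999
11.3 [0.5865 0.1697 0.2817] [ 0.61 -0.14  0.46]
[] []
```

View pics/c7.png

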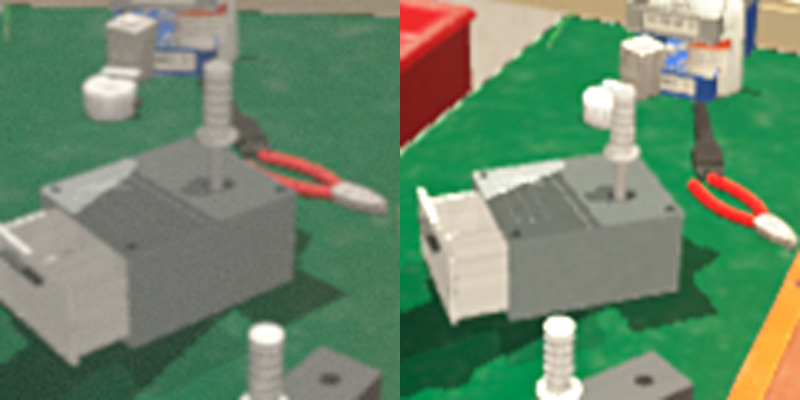

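The pin stands nearly upright in the hole, the tray is out, the short pin is in the stand and the gripper is clear. Handing in.

```bash
python3 -c "
from workcell import order
print(order.sign_off())"
```

```text
the job is handed in; nothing more can be done
None
```

I took the long pin from the stand and pushed it straight down through the hole. The tray sprang out, so I let go and left the pin standing in the hole. I handed the job in at about 11.4 s of the 35 s allowed; sign-off gives no verdict.

- **Forces:** the highest wrist force I read while pressing was 6.9 N. The force read about zero after I let go.
- **Last pictures:** the scene and side views, taken after the gripper had withdrawn to 0.28 m, show the tray out. The pin stands nearly upright in the hole with a slight lean, and the short pin is still in the stand.
- **Failed or disagreed:**
  - In the last scene picture the networks did not find the long pin or its tip, so its final state rests on the pictures alone.
  - The "tray" query was refused because that name is not one they know, so the tray's opening was judged by eye.
  - Before insertion, the scene view put the hole about 4–5 mm from the pin. The wrist and side views agreed to about 1–2 mm; I went with those, and the pin went in without contact.

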